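# Sort the finds off the light box

### The job

Clear the four finds off the light box and sort them into the grey finds trays on the bench: both arched porcelain sherds side by side in the long tray, the pointed flint flake in the square tray, and the small round bead lump in the round dish. Set each one down flat on the bottom, the same way up as it lies now; do not drop any of them from a height, and leave the ruler and the loupe where they are.

Things in the scene. Friction and masses are not known exactly. Their poses are not given: they have to be found in the camera images.
- sherd_large: Arched pale porcelain sherd, crown up, like a short roof tile: 63 mm along its x (the curved way), 38 mm wide along its y, 6 mm thick, crown 17 mm high at the middle. Faces across y are flat and parallel over the middle: grip there, closing along y. Broken ends along x are narrower. About 45 g. Origin: middle of the plane it rests on, below the crown; z up. Starts on the light box.
- sherd_small: The smaller. Arched pale porcelain sherd, crown up, like a short roof tile: 46 mm along its x (the curved way), 32 mm wide along its y, 6 mm thick, crown 14 mm high at the middle. Faces across y are flat and parallel over the middle: grip there, closing along y. Broken ends along x are narrower. About 25 g. Origin: middle of the plane it rests on, below the crown; z up. Starts on the light box.
- flint_flake: Brown flint flake, leaf-shaped with a point at both ends and a ridge on top: 58 mm long along its x, 28 mm wide along its y, 17 mm high at the ridge. Its sides across y are flat, parallel and 12 mm high over the middle 30 mm of the length: grip them there (closing along y). 35 g or so. Origin: centre of its underside; z up. Starts on the light box.
- bead_lump: Small turquoise faience bead lump, round, 25 mm across, 20 mm high, flat underneath and on top, steepest from 5 to 14 mm up. 15 g or so. Origin: centre of its underside; z up. Starts on the light box.
- long_tray: Long rectangular open tray of grey plastic, fixed to the bench: outside 115 mm along its x, 180 mm along its y, 20 mm high; walls and floor 4 mm thick (inside 107 x 172 mm, floor 4 mm above the origin). Place of both sherds. Origin: centre of its underside; z up.
- square_tray: Square open tray of grey plastic, fixed: outside 115 x 115 mm along its x and y, 20 mm high; walls and floor 4 mm thick (floor 4 mm above the origin). Place of the flint. Origin: centre of its underside; z up.
- round_dish: Round open dish of grey plastic with upright sides, fixed: 110 mm across outside, 20 mm high; wall and floor 4 mm thick (inside 102 mm across, floor 4 mm above the origin). Place of the bead lump. Origin: centre of its underside; z up.
- light_box: Flat light box, switched off, fixed: dark steel frame with a light grey panel, 270 mm along its x, 330 mm along its y, top 22 mm above its origin; a chrome rocker switch on its front (-x) edge, not needed. The four finds lie on it. Origin: centre of its underside; z up.
- ruler: Bystander: loose steel ruler lying on the light box along its far (+x) edge, 300 mm along its y, 25 mm along its x, 2 mm thick. Origin: centre of its underside; z up.
- loupe: Bystander: loose black stand loupe on the bench, round, 52 mm across, 30 mm high. Origin: centre of its underside; z up.

How it is judged:
At the end, for the whole second after the job is handed in: Both sherds lie in the long tray, the flint in the square tray, the bead lump in the round dish: middle at least about 8 mm inside the walls, underside within 5 mm of the floor, upright within 0.25 rad, released, at rest. Ruler and loupe within 20 mm of their start (x of sherd_large in the frame of long_tray between -0.046 and 0.046 m and y of sherd_large in the frame of long_tray between -0.078 and 0.078 m and z of sherd_large in the frame of long_tray between 0 and 0.009 m and x of sherd_small in the frame of long_tray between -0.046 and 0.046 m and y of sherd_small in the frame of long_tray between -0.078 and 0.078 m and z of sherd_small in the frame of long_tray between 0 and 0.009 m and x of flint_flake in the frame of square_tray between -0.046 and 0.046 m and y of flint_flake in the frame of square_tray between -0.046 and 0.046 m and z of flint_flake in the frame of square_tray between 0 and 0.009 m and horizontal distance between bead_lump and round_dish below 0.042 m and z of bead_lump in the frame of round_dish between 0 and 0.009 m and angle between each of sherd_large, sherd_small, flint_flake, bead_lump's own z axis and vertical below 0.25 rad and linear speed of each of sherd_large, sherd_small, flint_flake, bead_lump below 0.02 m/s and distance of each of ruler, loupe from where it was at the start of the episode below 0.02 m); the robot touches nothing.
It fails at once if a find is let go of in the air (underside more than 60 mm above the bench, out of the fingers) ((height (world z) of sherd_large above 0.06 m and contact force between sherd_large and the fingers below 0.05 N) or (height (world z) of sherd_small above 0.06 m and contact force between sherd_small and the fingers below 0.05 N) or (height (world z) of flint_flake above 0.06 m and contact force between flint_flake and the fingers below 0.05 N) or (height (world z) of bead_lump above 0.06 m and contact force between bead_lump and the fingers below 0.05 N)).
It fails at once if the ruler or the loupe is pushed 20 mm or more from its place (distance of any of ruler, loupe from where it was at the start of the episode above 0.02 m).
It also fails if it takes over 96 s, if anything falls off the work surface, if the arm or the gripper's body presses on something with over 40 N, if the wrist force passes 120 N, or if a joint passes its speed limit or range.

### The arm

A 6-joint arm with a two-finger parallel gripper is mounted at the origin on the work surface. World frame = base frame: x ahead of the robot, y to its left, z up, the work surface at z = 0. Lengths are in m, angles in rad, forces in N, time in s.
With the tool pointing down it reaches from about 0.275 to 0.775 m from the base axis. Payload 14.6 kg.
Tool frame: the origin (TCP) lies between the finger pads; the fingertips stand 19 mm ahead of it and the grasp point (between the pads) is the TCP; z points along the fingers, y is the direction in which the jaws open and shut (so a half turn about z gives the same grasp; the last joint's range is limited). The gripper opens to 85 mm and grips with 20 to 120 N. Pads are 22 mm wide; open, the fingers measure 114 mm over their backs; the gripper's body (76 mm by 85 mm) begins 54 mm behind the grasp point. The pads swing forward as they close: fully open they stand 13 mm farther back than shut.
Start: joints at [1.066, 0.263, -0.048, 1.259, 0, 1.415], TCP at [0.18, 0.493, 0.25] pointing down, gripper open.
Joint ranges: [-2.65, 2.65], [-0.89, 1.7], [-1.18, 1.37], [-2.13, 2.11], [-1.35, 1.29], [-3.14, 3.14]. Speed limits (rad/s): [1.89, 1.89, 2.57, 2.79, 3.14, 3.14].

### API

Orientations are given as a rotation vector (axis times angle).
In Python, from rig import get_state, viewer, ticket gives the robot as it stands.
- The arm moves only by the shell command python3 -m handwheel 'ROWS' [OPENING] [FORCE]. ROWS is JSON, one flat list of numbers, 4 for each row, row after row: the shift along the tool's x, y, z in m, then the turn about the tool's z in rad. In form: [dx, dy, dz, yaw, dx, dy, dz, yaw, ...]. A call has 1 to 10 rows; each row shifts and turns the commanded pose from where the row before left it, along the tool's axes as they then stand; what a row does not reach is not made up. A row lasts 1/10 s, in which the tool goes at most 50 mm and 8.59 degrees, less where a joint would pass 70% of its speed; a pose out of reach is approached as far as the arm can. A call is refused whole if a number of a shift passes 0.05 or a number of a turn 0.15, either way. A call with a gripper value outside its range is refused whole. OPENING is the finger opening in m, from 0 to 0.0854, set as the call begins (- or left out, the last holds). The fingers move at their own pace and stop on an object; FORCE is the grip in N (left out, the last holds). Time passes only in rows, so rows that do not move let the fingers close. It gives the time, the measured TCP pose, the force and the opening at its end, in the units of the state.
- get_state(): the state, without advancing time (a new reading comes with each control period).
- viewer.camera(name): name is "scene" or "side" or "wrist"; returns (picture, depth): 384x512x3 uint8, red, green, blue; 384x512 float32, m along the optical axis (not along the pixel's ray), 0 where there is no reading.
- viewer.camera_model(name): a dict with "fov_y" (degrees; the focal length in pixels is half the picture's height over the tangent of half this angle, whatever the lens; pixels are square), "cx", "cy" (the principal point, pixels), "D" ([k1, k2, p1, p2, k3] as OpenCV has them; the pictures are not rectified), "extrinsics" (4x4, takes a point from world to camera coordinates). Camera axes: x right, y down, z forward; pixel columns grow to the right and rows downward; lengths in m; the calibration is good to about 2 mm. A picture is of the moment at which its call begins: read the wrist's pose just before it. camera_model takes no time and is no camera call; for the wrist camera it gives the pose at the moment of the call.
- ticket.hand_in(): hands the job in, once; it reports no verdict.
The state is a dict: "time": time; "q": joint angles; "joint_vel": joint speeds; "effort": joint torques, N m; "eef_pos": TCP position; "ee_rot": TCP orientation; "ft_force": force on the tool from outside, world axes, zero at the start; "torque": the same for the moment, N m; "grip_width": finger opening in m.
Only numpy, scipy, OpenCV 4.12 (cv2) and the standard library are available. Lean on these libraries where they do the work, as an engineer would, in place of code of your own. Each camera call takes 0.05 s, during which the arm holds its last target. There are 200 camera calls.

## Working session

There is one attempt and no reset: what is moved stays moved. The work goes in short steps, Python scripts to look and compute and a shell command to move; the robot and the scene stay as the last step left them, time stands still between calls to the robot, and variables do not carry over. Pictures are saved under pics/ and viewed, about 12 in all and at most 16, crops included, and the job is handed in when it is done.

```bash
mkdir -p pics; ls; cat > h.py <<'E'
import numpy as np, cv2
from rig import get_state, viewer, ticket
def K(m):
    f=192/np.tan(np.radians(m["fov_y"])/2)
    return np.array([[f,0,m["cx"]],[0,f,m["cy"]],[0,0,1.]])
def cloud(m,d):
    v,u=np.mgrid[0:384,0:512]
    p=cv2.undistortPoints(np.stack([u,v],-1).reshape(-1,1,2).astype(float),K(m),np.array(m["D"],float)).reshape(384,512,2)
    c=np.dstack([p*d[...,None],d]); E=np.array(m["extrinsics"])
    w=(c-E[:3,3])@E[:3,:3]; w[d==0]=np.nan
    return w
def snap(n,save=None):
    m=viewer.camera_model(n); im,d=viewer.camera(n)
    if save: cv2.imwrite(f"pics/{save}.png",im[...,::-1]); np.savez(f"pics/{save}.npz",im=im,w=cloud(m,d))
    return im,cloud(m,d),m
E
python3 - <<'E'
from h import *
print(get_state())
a=[snap(n,n+"0")[0] for n in("scene","side")]
for n in("scene","side"):
    print(viewer.camera_model(n))
E
```

```text
pics
{'time': 0.0, 'q': array([ 1.06570955e+00,  2.63491650e-01, -4.89424458e-02,  1.25940910e+00,
       -7.10118260e-07,  1.41551943e+00]), 'joint_vel': array([ 0.00108051,  0.00019418, -0.00039432, -0.00014516, -0.00062654,
       -0.00034107]), 'effort': array([ 2.90174830e-03, -6.37630177e+01,  3.84568870e+01,  1.36848408e-02,
       -3.12245913e-05,  1.10472058e-06]), 'eef_pos': array([0.17979191, 0.49297321, 0.24983928]), 'ee_rot': array([-5.46623755e-01, -3.09332769e+00,  1.55577925e-03]), 'ft_force': array([-0.81786553,  1.22421276, -0.31434209]), 'torque': array([-0.01405566,  0.04704584,  0.02063799]), 'grip_width': 0.08568763635996232}
{'fov_y': 49.12173602514505, 'cx': 257.43120321451534, 'cy': 191.45083008387164, 'D': array([-0.14350915,  0.        ,  0.        ,  0.        ,  0.        ]), 'extrinsics': array([[-0.35265799,  0.93569816,  0.01006497,  0.24282564],
       [ 0.53741721,  0.21133054, -0.81640807, -0.26094801],
       [-0.76603857, -0.28250374, -0.5773877 ,  1.54312679],
       [ 0.        ,  0.        ,  0.        ,  1.        ]])}
{'fov_y': 45.08700742534835, 'cx': 253.73822883014307, 'cy': 191.3218649041329, 'D': array([-0.13010905,  0.        ,  0.        ,  0.        ,  0.        ]), 'extrinsics': array([[-0.98737131, -0.15749712, -0.01710422,  0.55333524],
       [-0.09092443,  0.65178651, -0.75293233,  0.12023284],
       [ 0.12973297, -0.74186859, -0.65787563,  1.13561095],
       [ 0.        ,  0.        ,  0.        ,  1.        ]])}
```

View pics/scene0.png

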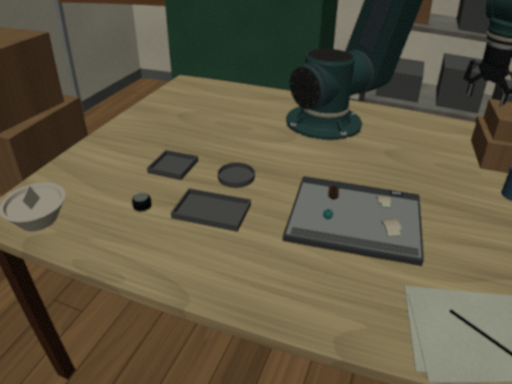

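View pics/side0.png

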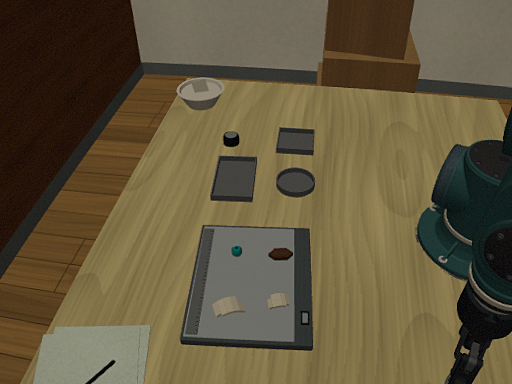

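The side view shows the large sherd at (228,307), the small one at (278,300), the flint at (281,254) and the bead at (237,251). The long tray is at (234,178), the square tray at (296,141), the dish at (296,182) and the loupe at (231,138).

```bash
python3 - <<'E'
from h import *
for n in("side0","scene0"):
    w=np.load(f"pics/{n}.npz")["w"]
    px=dict(side0=dict(L=(228,307),S=(278,300),F=(281,254),B=(237,251),long=(234,178),sq=(296,141),dish=(296,182),loupe=(231,138),panel=(255,275)),
      scene0=dict(L=(393,228),S=(385,202),F=(334,193),B=(328,214),long=(212,209),sq=(173,165),dish=(236,175),loupe=(142,202),panel=(360,215)))[n]
    for k,(u,v) in px.items(): print(n,k,w[v,u].round(4))
w=np.load("pics/side0.npz")["w"]
z=w[...,2]
def blobs(lo,hi,name,mina):
    m=((z>lo)&(z<hi)&(w[...,0]>.25)&(w[...,0]<.8)&(np.abs(w[...,1])<.6)).astype(np.uint8)
    N,l,s,c=cv2.connectedComponentsWithStats(m)
    for i in range(1,N):
        if s[i,4]<mina: continue
        p=w[l==i]; r=cv2.minAreaRect(p[:,:2].astype(np.float32)*1000)
        print(name,c[i].round(),s[i,4],"med z",np.median(p[:,2]).round(4),"zmax",p[:,2].max().round(4),np.round(r[0],1),np.round(r[1],1),round(r[2],1))
blobs(.026,.07,"finds",40)
blobs(.012,.07,"trays",60)
E
```

```text
side0 L [0.5653 0.3068 0.0362]
side0 S [0.4644 0.2724 0.034 ]
side0 F [0.4732 0.141  0.0311]
side0 B [0.5749 0.152  0.0375]
side0 long [ 0.6424 -0.1529  0.0008]
side0 sq [ 0.4818 -0.3577  0.0035]
side0 dish [ 0.4641 -0.1579  0.0021]
side0 loupe [ 0.6806 -0.3085  0.0303]
side0 panel [0.5251 0.2009 0.0187]
scene0 L [0.5824 0.3066 0.0359]
scene0 S [0.4767 0.2757 0.0318]
scene0 F [0.4949 0.1423 0.038 ]
scene0 B [0.5887 0.1474 0.0381]
scene0 long [ 0.6351 -0.1471  0.0042]
scene0 sq [ 0.479  -0.3546  0.0028]
scene0 dish [ 0.4556 -0.1553 -0.0005]
scene0 loupe [ 0.701  -0.3164  0.0263]
scene0 panel [0.5396 0.2217 0.0198]
finds [215.  94.] 169 med z 0.0491 zmax 0.0626 [ 779.1 -543.5] [ 41.2 110.2] 0.4
finds [230. 135.] 88 med z 0.0288 zmax 0.0324 [ 686.6 -330. ] [41.  44.7] 10.7
finds [236. 251.] 94 med z 0.0367 zmax 0.0434 [577.7 149.1] [23.9 20.6] 20.4
finds [280. 253.] 210 med z 0.0316 zmax 0.0388 [475.7 138.1] [56.3 33.4] 8.0
finds [278. 300.] 265 med z 0.0324 zmax 0.0375 [464.8 269.5] [46.2 35.8] 17.9
finds [228. 306.] 423 med z 0.0346 zmax 0.0399 [566.9 300.5] [60.  41.2] 29.2
trays [215.  94.] 184 med z 0.0483 zmax 0.0626 [ 779.1 -543.5] [ 41.2 110.2] 0.4
trays [295. 139.] 232 med z 0.0164 zmax 0.0229 [ 484.  -352.5] [115.5 125.1] 1.8
trays [230. 137.] 166 med z 0.0266 zmax 0.0324 [ 687.4 -326.4] [47.2 48.9] 48.9
trays [233. 178.] 329 med z 0.017 zmax 0.0235 [ 640.4 -145.1] [115.5 188.8] 4.8
trays [295. 181.] 219 med z 0.0164 zmax 0.0211 [ 467.3 -150.4] [107.3 110.3] 19.1
trays [251. 288.] 14267 med z 0.0205 zmax 0.0434 [533.9 211.7] [272.4 334.4] 5.7
```

```bash
cat > go.py <<'E'
# usage: go.py x y z yaxis_deg : prints tool-frame delta from the present pose
import sys; from h import *
from scipy.spatial.transform import Rotation as Rn
s=get_state(); R=Rn.from_rotvec(s["ee_rot"]).as_matrix(); p=s["eef_pos"]
x,y,z,a=map(float,sys.argv[1:5])
cur=np.degrees(np.arctan2(R[1,1],R[0,1])); d=(a-cur+90)%180-90
print("t",round(s["time"],2),"pos",p.round(4),"yang",round(cur,1),"tilt",np.degrees(np.arccos(-R[2,2])).round(2),"w",round(s["grip_width"],4),"q",s["q"].round(2))
print("now  dxyz",(R.T@(np.array([x,y,z])-p)).round(4),"yaw",round(-np.radians(d),3))
R2=R@Rn.from_euler("z",-np.radians(d)).as_matrix()
print("after turning dxyz",(R2.T@(np.array([x,y,z])-p)).round(4))
E
python3 -m handwheel '[-0.039,-0.0144,-0.005,0,-0.039,-0.0144,-0.005,0,-0.039,-0.0144,-0.005,0,-0.039,-0.0144,-0.005,0,-0.039,-0.0144,-0.005,0,-0.039,-0.0144,-0.005,0,-0.039,-0.0144,-0.005,0,-0.039,-0.0144,-0.005,0,-0.039,-0.0144,-0.005,0,-0.039,-0.0144,-0.005,0]'
python3 -m handwheel '[0,0,0,-0.13,0,0,0,-0.13,0,0,0,-0.13,0,0,0,-0.13,0,0,0,-0.13,0,0,0,0,0,0,0,0]'
python3 go.py .5 .22 .3 108
python3 -c "
from h import *
snap('wrist','w1')"
```

```text
time: 1.1
eef_pos: [0.498, 0.2228, 0.3003]
ee_rot: [-0.547, -3.093, 0.0]
ft_force: [-0.1, 0.7, -0.5]
grip_width: 0.0852
time: 1.8
eef_pos: [0.4969, 0.2243, 0.3001]
ee_rot: [0.464, -3.107, 0.0]
ft_force: [0.3, 0.2, 0.0]
grip_width: 0.0854
t 1.8 pos [0.4969 0.2243 0.3001] yang 107.0 tilt 0.02 w 0.0854 q [ 0.27  0.29  0.12  1.41 -0.   -0.02]
now  dxyz [-0.0017 -0.005   0.0001] yaw -0.018
after turning dxyz [-0.0016 -0.005   0.0001]
```

View pics/w1.png

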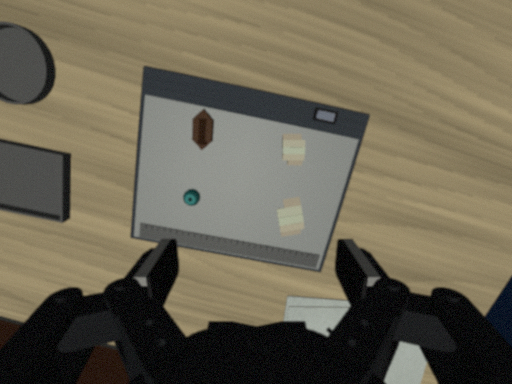

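The wrist view shows all four: flint (203,129), bead (191,197), small sherd (293,149), large sherd (290,217). The bands on the sherds run across the image, so their curved way is close to world x.

```bash
cat > find.py <<'E'
import sys; from h import *
d=np.load(f"pics/{sys.argv[1]}.npz"); w=d["w"]; im=d["im"].astype(int)
box=(w[...,0]>.41)&(w[...,0]<.66)&(w[...,1]>.03)&(w[...,1]<.37)
sat=im.max(2)-im.min(2); 
z0=np.nanmedian(w[...,2][box]); print("panel z",z0.round(4))
for n,mask in dict(colour=box&(sat>22),height=box&(w[...,2]>z0+.004)&(w[...,2]<.07)).items():
    N,l,s,c=cv2.connectedComponentsWithStats(cv2.morphologyEx(mask.astype(np.uint8),cv2.MORPH_OPEN,np.ones((2,2),np.uint8)))
    for i in range(1,N):
        if not 60<s[i,4]<5000: continue
        p=w[l==i]; r=cv2.minAreaRect(p[:,:2].astype(np.float32)*1000)
        q=p[:,:2]-p[:,:2].mean(0); e,V=np.linalg.eigh(q.T@q); a=np.degrees(np.arctan2(V[1,1],V[0,1]))
        print(n,c[i].round(),s[i,4],"zmax",p[:,2].max().round(4),"mean",p[:,:2].mean(0).round(4),"rect",np.round(r[0],1),np.round(r[1],1),round(r[2],1),"pca",a.round(1))
E
python3 find.py w1
```

```text
panel z 0.3262
colour [203. 130.] 495 zmax nan mean [nan nan] rect [477.  135.7] [47.9 20.4] 27.0 pca nan
colour [131. 180.] 667 zmax nan mean [nan nan] rect [574.9  40.7] [173.5  20.9] 6.1 pca nan
colour [294. 149.] 493 zmax nan mean [nan nan] rect [464.8 273.4] [50.2 26. ] 28.9 pca nan
colour [192. 198.] 172 zmax 0.0442 mean [0.5774 0.1462] rect [579.6 146.6] [23.2 22.6] 53.7 pca 179.5
colour [292. 219.] 630 zmax nan mean [nan nan] rect [569.9 301.7] [58.1 36.8] 34.6 pca nan
```

```bash
sed -i 's/(w\[...,1\]<.37)/(w[...,1]<.37)\&(w[...,2]<.08)/; s/p=w\[l==i\];/p=w[l==i]; p=p[np.isfinite(p[:,0])];/' find.py; python3 find.py w1
python3 - <<'E'
from h import *
im=cv2.imread("pics/w1.png")
cv2.imwrite("pics/w1c.png",cv2.resize(im[90:250,160:330],None,fx=4.5,fy=3.7*4.5/3.7*.8,interpolation=cv2.INTER_CUBIC)[:600])
d=np.load("pics/w1.npz")["w"]
m=np.isfinite(d[...,2])&(abs(d[...,2])<.08)&(d[...,1]<.02)
print("wrist-seen bench z",np.median(d[...,2][np.isfinite(d[...,2])&(d[...,1]>.4)&(d[...,2]<.1)]))
E
```

```text
panel z 0.0224
colour [203. 130.] 495 zmax 0.0404 mean [0.4754 0.1378] rect [476.3 137.1] [50.7 25.1] 12.6 pca -168.9
colour [131. 180.] 667 zmax 0.0228 mean [0.5918 0.0395] rect [574.6  44.3] [174.1  26.7] 0.4 pca -178.7
colour [294. 149.] 493 zmax 0.0376 mean [0.4641 0.2705] rect [466.2 271.5] [46.6 31.3] 19.5 pca -152.3
colour [192. 198.] 172 zmax 0.0442 mean [0.5774 0.1462] rect [579.6 146.6] [23.2 22.6] 53.7 pca 179.5
colour [292. 219.] 630 zmax 0.0413 mean [0.5669 0.3019] rect [569.6 302.7] [64.4 38. ] 29.1 pca -162.6
height [203. 130.] 656 zmax 0.0404 mean [0.4757 0.1373] rect [477.4 136.8] [57.8 27.2] 12.9 pca -168.0
height [294. 150.] 636 zmax 0.0378 mean [0.4647 0.2701] rect [466.3 271.6] [46.2 34.5] 18.1 pca -151.7
height [192. 198.] 227 zmax 0.0442 mean [0.5777 0.1461] rect [582.  145.5] [31.2 21.2] 6.9 pca -171.5
height [291. 218.] 821 zmax 0.0413 mean [0.5659 0.301 ] rect [569.3 302.8] [66.2 39.9] 27.2 pca -160.9
wrist-seen bench z 0.00029245832475625287
```

View pics/w1c.png

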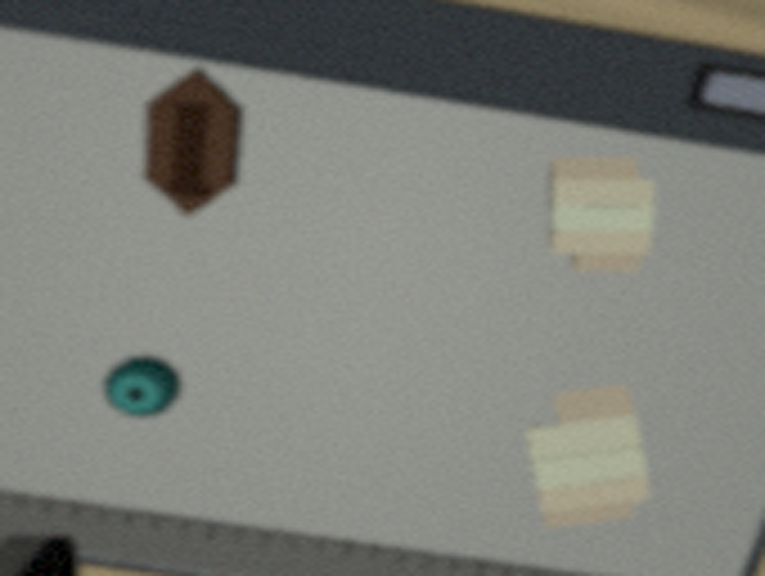

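```bash
python3 go.py .477 .137 .10 103; python3 - <<'E'
from h import *
# tray refinement from both fixed cameras: rim points
for n in("side0","scene0"):
    w=np.load(f"pics/{n}.npz")["w"]
    for k,c,r in(("long",(.64,-.147),.125),("sq",(.483,-.353),.1),("dish",(.465,-.152),.075)):
        m=(np.hypot(w[...,0]-c[0],w[...,1]-c[1])<r)&(w[...,2]>.011)&(w[...,2]<.035)
        q=cv2.minAreaRect(w[m][:,:2].astype(np.float32)*1000); print(n,k,m.sum(),np.round(q[0]),np.round(q[1]),round(q[2],1))
E
```

```text
t 1.85 pos [0.4969 0.2243 0.3002] yang 107.0 tilt 0.02 w 0.0851 q [ 0.27  0.29  0.12  1.41 -0.   -0.02]
now  dxyz [ 0.0445 -0.0776  0.2002] yaw 0.07
after turning dxyz [ 0.039  -0.0805  0.2002]
side0 long 372 [ 607. -148.] [183. 189.] 4.8
side0 sq 243 [ 484. -353.] [116. 125.] 1.8
side0 dish 234 [ 467. -150.] [107. 110.] 19.1
scene0 long 633 [ 608. -150.] [185. 184.] 4.1
scene0 sq 330 [ 484. -352.] [120. 116.] 1.7
scene0 dish 237 [ 468. -150.] [112. 108.] 54.0
```

```bash
python3 -m handwheel '[0,0,0,0.07,0.0078,-0.0161,0.04,0,0.0078,-0.0161,0.04,0,0.0078,-0.0161,0.04,0,0.0078,-0.0161,0.04,0,0.0078,-0.0161,0.04,0,0,0,0,0,0,0,0,0]' 0.045 40
python3 go.py .477 .137 .042 103; python3 -c "
from h import *
snap('wrist','w2')"; python3 find.py w2
```

```text
time: 2.65
eef_pos: [0.4775, 0.1371, 0.1009]
ee_rot: [0.357, -3.121, -0.0]
ft_force: [-0.4, 0.6, 1.9]
grip_width: 0.0449
t 2.65 pos [0.4775 0.1371 0.1009] yang 103.1 tilt 0.03 w 0.0449 q [ 0.12  0.31 -0.41  0.85  0.   -0.11]
now  dxyz [0.0005 0.     0.0589] yaw 0.001
after turning dxyz [0.0005 0.     0.0589]
panel z 0.0222
colour [168.  98.] 252 zmax 0.0217 mean [0.4123 0.0507] rect [412.7  55.3] [ 4.3 48.2] 0.4 pca 92.5
colour [257. 207.] 1923 zmax 0.0401 mean [0.4739 0.1359] rect [477.9 137.4] [61.4 27.7] 11.9 pca -168.1
colour [135. 235.] 640 zmax 0.1314 mean [0.5354 0.0369] rect [519.5  40. ] [ 48.3 115.3] 65.1 pca 175.0
colour [425. 228.] 1931 zmax 0.0373 mean [0.462  0.2685] rect [465.2 275. ] [50.8 42.7] 18.6 pca -146.7
colour [241. 314.] 455 zmax 0.157 mean [0.5652 0.1429] rect [530.8 134.6] [124.5  22.2] 12.2 pca -170.7
height [257. 207.] 2090 zmax 0.0401 mean [0.4741 0.136 ] rect [478.  137.2] [63.2 29.4] 10.8 pca -167.4
height [424. 228.] 2092 zmax 0.0373 mean [0.4625 0.2678] rect [466.  274.7] [50.4 45.4] 15.6 pca -142.6
height [241. 314.] 530 zmax 0.157 mean [0.5662 0.1431] rect [533.  134.7] [128.6  23.9] 12.6 pca -169.8
```

View pics/w2.png

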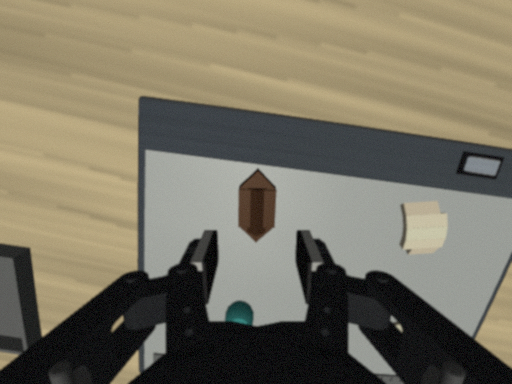

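The flint at (257,207) is centred between the fingers and aligned, so I go down and grip it.

```bash
python3 -m handwheel '[0,0,0.02,0,0,0,0.018,0,0,0,0.01,0,0,0,0.005,0,0,0,0.004,0,0,0,0.002,0,0,0,0,0,0,0,0,0]'
python3 -m handwheel '[0,0,0,0,0,0,0,0,0,0,0,0,0,0,0,0,0,0,0,0,0,0,0,0,0,0,0,0,0,0,0,0]' 0 40
python3 go.py .484 -.3525 .07 92
```

```text
time: 3.5
eef_pos: [0.4776, 0.137, 0.0417]
ee_rot: [-0.361, 3.12, 0.0]
ft_force: [0.1, -0.2, -0.2]
grip_width: 0.0448
time: 4.3
eef_pos: [0.4776, 0.137, 0.0418]
ee_rot: [-0.361, 3.12, 0.0]
ft_force: [-0.8, 0.0, 6.9]
grip_width: 0.0267
t 4.3 pos [0.4776 0.137  0.0418] yang 103.2 tilt 0.04 w 0.0267 q [ 0.12  0.38 -0.5   0.69  0.   -0.11]
now  dxyz [ 0.1054 -0.4781 -0.0283] yaw 0.195
after turning dxyz [ 0.0106 -0.4894 -0.0283]
```

```bash
python3 -m handwheel '[0,0,-0.014,0,0,0,-0.014,0,0,0,0,0.1,0,0,0,0.095,0.001,-0.02,0,0,0.001,-0.04,0,0,0.001,-0.04,0,0,0.001,-0.04,0,0,0.001,-0.04,0,0,0.001,-0.04,0,0]'
python3 -m handwheel '[0.001,-0.04,0,0,0.001,-0.04,0,0,0.001,-0.04,0,0,0.001,-0.04,0,0,0.001,-0.04,0,0,0.001,-0.04,0,0,0.001,-0.029,0,0,0,0,0,0,0,0,0,0]'
python3 go.py .484 -.3525 .0245 92; python3 -c "
from h import *
snap('wrist','w3')"
```

```text
time: 5.3
eef_pos: [0.479, -0.0847, 0.0695]
ee_rot: [-0.055, 3.141, -0.0]
ft_force: [1.7, 0.4, -1.1]
grip_width: 0.027
time: 6.2
eef_pos: [0.4813, -0.3523, 0.0691]
ee_rot: [0.054, -3.141, -0.001]
ft_force: [-0.3, 0.8, -1.0]
grip_width: 0.0271
t 6.2 pos [ 0.4813 -0.3523  0.0691] yang 92.0 tilt 0.03 w 0.0271 q [-0.77  0.49 -0.2   0.88  0.   -0.8 ]
now  dxyz [-0.0027 -0.0004  0.0446] yaw -0.001
after turning dxyz [-0.0027 -0.0004  0.0446]
```

View pics/w3.png

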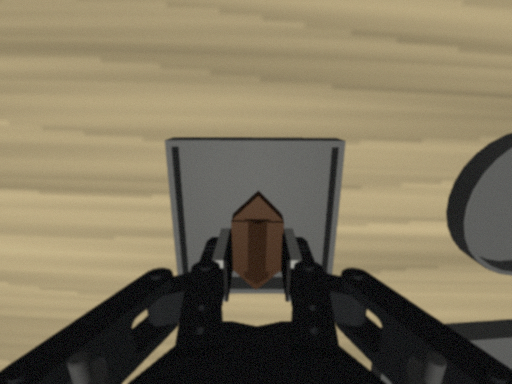

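Flint (258,240) is held level over the square tray. I lower it.

```bash
python3 -m handwheel '[-0.002,0,0.015,0,0,0,0.015,0,0,0,0.008,0,0,0,0.003,0,0,0,0.0015,0,0,0,0.0015,0,0,0,0.0005,0,0,0,0,0,0,0,0,0]'
```

```text
time: 7.15
eef_pos: [0.4837, -0.3522, 0.025]
ee_rot: [-0.055, 3.141, -0.0]
ft_force: [0.2, -0.1, 0.1]
grip_width: 0.0269
```

```bash
python3 -m handwheel '[0,0,0.001,0,0,0,0,0,0,0,0,0]'
python3 -m handwheel '[0,0,0,0,0,0,0,0,0,0,0,0,0,0,0,0,0,0,0,0,0,0,-0.01,0,0,0,-0.03,0,0,0,-0.03,0,0,0,0,0]' 0.045
python3 go.py .579 .147 .085 105
```

```text
time: 7.45
eef_pos: [0.4836, -0.3522, 0.0238]
ee_rot: [-0.055, 3.141, -0.0]
ft_force: [0.5, -0.3, 0.2]
grip_width: 0.0267
time: 8.35
eef_pos: [0.485, -0.3534, 0.0981]
ee_rot: [-0.055, 3.137, -0.007]
ft_force: [0.1, -0.2, 0.3]
grip_width: 0.0452
t 8.35 pos [ 0.485  -0.3534  0.0981] yang 92.0 tilt 0.34 w 0.0452 q [-0.77  0.47 -0.16  0.94  0.   -0.8 ]
now  dxyz [-0.1115  0.4968  0.0114] yaw -0.227
after turning dxyz [-0.2203  0.4591  0.0114]
```

```bash
python3 -m handwheel '[-0.0086,0.0382,0,0,-0.0086,0.0382,0,0,-0.0086,0.0382,0,0,-0.0086,0.0382,0,0,-0.0086,0.0382,0,0,-0.0086,0.0382,0,0,-0.0086,0.0382,0,0,-0.0086,0.0382,0,0,-0.0086,0.0382,0,0,-0.0086,0.0382,0,0]'
python3 -m handwheel '[-0.0086,0.0382,0,0,-0.0086,0.0382,0,0,-0.0086,0.0382,0,0,0,0,0,0,0,0,0,0]'
python3 go.py .579 .147 .043 92; python3 -c "
from h import *
snap('wrist','w4');snap('side','s4')"; python3 find.py w4
python3 -c "
from h import *
w=np.load('pics/s4.npz')['w']; z=w[...,2]
m=(abs(w[...,0]-.484)<.045)&(abs(w[...,1]+.353)<.045)&(z>.012)&(z<.05); print(m.sum(), w[m].mean(0), z[m].max())"
```

```text
time: 9.35
eef_pos: [0.5561, 0.0343, 0.094]
ee_rot: [-0.055, 3.141, -0.0]
ft_force: [-0.1, -1.1, -0.2]
grip_width: 0.045
time: 9.85
eef_pos: [0.5776, 0.1488, 0.0937]
ee_rot: [0.058, -3.141, 0.0]
ft_force: [0.0, -0.5, -0.8]
grip_width: 0.045
t 9.85 pos [0.5776 0.1488 0.0937] yang 92.1 tilt 0.02 w 0.045 q [ 0.12  0.47 -0.17  0.94 -0.    0.08]
now  dxyz [-0.0013 -0.0018  0.0507] yaw 0.002
after turning dxyz [-0.0013 -0.0018  0.0507]
panel z 0.0224
colour [455.  53.] 3369 zmax 0.0376 mean [0.4643 0.2692] rect [464.1 274.7] [46.9 43.7] 17.9 pca -149.0
colour [127. 207.] 1620 zmax 0.1239 mean [0.5892 0.0377] rect [575.8  66. ] [151.1  72.1] 0.4 pca -179.1
colour [464. 203.] 3429 zmax 0.0411 mean [0.5626 0.2988] rect [567.2 305.3] [68.4 49.4] 30.1 pca -161.4
colour [252. 216.] 796 zmax 0.0441 mean [0.5761 0.1443] rect [580.4 146.2] [30.7 22.5] 35.1 pca -162.1
height [453.  54.] 3810 zmax 0.0376 mean [0.4646 0.268 ] rect [464.2 274.2] [47.2 45.2] 16.6 pca -146.4
height [462. 204.] 3842 zmax 0.0411 mean [0.5634 0.2979] rect [567.1 305.8] [68.4 51.6] 28.8 pca -161.6
height [252. 216.] 951 zmax 0.0442 mean [0.5765 0.1444] rect [582.  144.7] [32.5 24.5] 3.1 pca -162.7
67 [ 0.48303689 -0.34881525  0.0151843 ] 0.021650003353921494
```

View pics/w4.png

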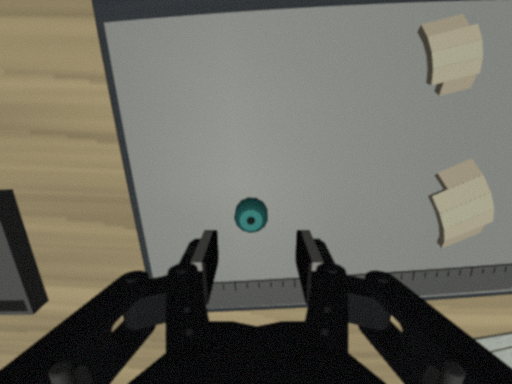

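Bead at (252,214), about 3 mm left of the finger midline. I correct for that and grip.

```bash
python3 -m handwheel '[-0.002,-0.0035,0.015,0,0,0,0.015,0,0,0,0.01,0,0,0,0.006,0,0,0,0.003,0,0,0,0.001,0,0,0,0,0,0,0,0,0]'
python3 -m handwheel '[0,0,0,0,0,0,0,0,0,0,0,0,0,0,0,0,0,0,0,0,0,0,0,0,0,0,0,0,0,0,0,0]' 0 30
python3 go.py .4675 -.150 .068 92
```

```text
time: 10.75
eef_pos: [0.5802, 0.1448, 0.0442]
ee_rot: [-0.055, 3.14, 0.0]
ft_force: [-0.3, -0.0, -0.8]
grip_width: 0.0448
time: 11.55
eef_pos: [0.5801, 0.1448, 0.0442]
ee_rot: [-0.055, 3.141, 0.0]
ft_force: [-1.5, -1.1, 5.0]
grip_width: 0.0232
t 11.55 pos [0.5801 0.1448 0.0442] yang 92.0 tilt 0.03 w 0.0232 q [ 0.11  0.52 -0.23  0.82  0.    0.07]
now  dxyz [ 0.1229 -0.2906 -0.0239] yaw 0.0
after turning dxyz [ 0.1228 -0.2907 -0.0239]
```

```bash
python3 -m handwheel '[0,0,-0.012,0,0,0,-0.013,0,0.0137,-0.0323,0,0,0.0137,-0.0323,0,0,0.0137,-0.0323,0,0,0.0137,-0.0323,0,0,0.0137,-0.0323,0,0,0.0137,-0.0323,0,0,0.0137,-0.0323,0,0,0.0137,-0.0323,0,0]'
python3 -m handwheel '[0.0137,-0.0323,0,0,0,0,0,0,0,0,0,0]'
python3 go.py .4675 -.150 .0262 92; python3 -c "
from h import *
snap('wrist','w5')"
```

```text
time: 12.55
eef_pos: [0.4791, -0.1187, 0.0696]
ee_rot: [-0.055, 3.14, -0.001]
ft_force: [0.6, 0.2, 0.3]
grip_width: 0.0231
time: 12.85
eef_pos: [0.467, -0.1507, 0.0694]
ee_rot: [-0.053, 3.141, -0.0]
ft_force: [-0.4, -0.1, -0.4]
grip_width: 0.0229
t 12.85 pos [ 0.467  -0.1507  0.0694] yang 91.9 tilt 0.04 w 0.0229 q [-0.48  0.34 -0.47  0.76  0.   -0.51]
now  dxyz [-0.0005  0.0007  0.0432] yaw -0.001
after turning dxyz [-0.0005  0.0007  0.0432]
```

View pics/w5.png

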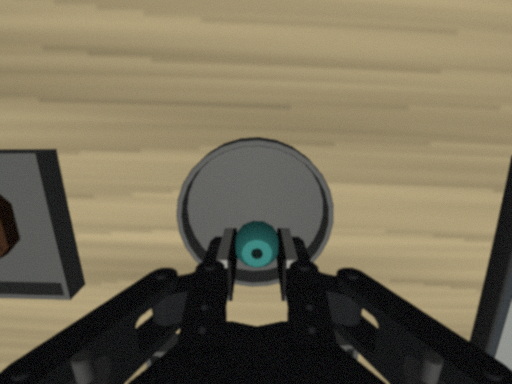

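The bead (257,243) is held upright over the dish. I lower and release it.

```bash
python3 -m handwheel '[0,0,0.015,0,0,0,0.015,0,0,0,0.007,0,0,0,0.003,0,0,0,0.0015,0,0,0,0.0015,0,0,0,0,0,0,0,0,0]'
python3 -m handwheel '[0,0,0,0,0,0,0,0,0,0,0,0,0,0,0,0,0,0,0,0,0,0,-0.015,0,0,0,-0.03,0,0,0,-0.03,0,0,0,0,0]' 0.05
python3 go.py .466 .272 .1 108
```

```text
time: 13.7
eef_pos: [0.4673, -0.1501, 0.0262]
ee_rot: [-0.055, 3.14, -0.0]
ft_force: [-0.6, 0.8, 3.6]
grip_width: 0.0231
time: 14.6
eef_pos: [0.4685, -0.1509, 0.1039]
ee_rot: [-0.055, 3.137, -0.004]
ft_force: [0.2, -0.6, -1.1]
grip_width: 0.0501
t 14.6 pos [ 0.4685 -0.1509  0.1039] yang 92.0 tilt 0.29 w 0.0501 q [-0.48  0.3  -0.42  0.85 -0.   -0.51]
now  dxyz [-0.0124  0.4228  0.0029] yaw -0.279
after turning dxyz [-0.1283  0.403   0.0029]
```

```bash
python3 -m handwheel '[-0.001,0.02,0,0,-0.001,0.04,0,0,-0.001,0.04,0,0,-0.001,0.04,0,0,-0.001,0.04,0,0,-0.001,0.04,0,0,-0.001,0.04,0,0,-0.001,0.04,0,0,-0.001,0.04,0,0,-0.001,0.04,0,0]'
python3 -m handwheel '[-0.001,0.025,0,0,-0.001,0.018,0,0,0,0,0,-0.14,0,0,0,-0.14,0,0,0,0,0,0,0,0]'
python3 go.py .466 .272 .043 108; python3 -c "
from h import *
snap('wrist','w6');snap('side','s6')"; python3 find.py w6; python3 find.py s6
python3 -c "
from h import *
w=np.load('pics/s6.npz')['w']; z=w[...,2]
m=(np.hypot(w[...,0]-.467,w[...,1]+.15)<.04)&(z>.012)&(z<.05); print(m.sum(), w[m].mean(0), z[m].max())"
```

```text
time: 15.6
eef_pos: [0.4631, 0.2316, 0.1002]
ee_rot: [0.055, -3.141, 0.0]
ft_force: [0.7, -0.1, 0.6]
grip_width: 0.05
time: 16.2
eef_pos: [0.4639, 0.2729, 0.1003]
ee_rot: [0.486, -3.103, 0.0]
ft_force: [0.8, -0.4, -0.1]
grip_width: 0.0504
t 16.2 pos [0.4639 0.2729 0.1003] yang 107.8 tilt 0.03 w 0.0504 q [ 0.38  0.38 -0.31  0.89 -0.    0.07]
now  dxyz [-0.0018 -0.0015  0.0573] yaw -0.003
after turning dxyz [-0.0018 -0.0015  0.0573]
panel z 0.0223
colour [12. 56.] 120 zmax 0.0212 mean [0.4115 0.0616] rect [411.2  64.6] [ 2.7 39. ] 2.4 pca 91.7
colour [253. 208.] 2133 zmax 0.038 mean [0.4625 0.2687] rect [466.4 270.7] [49.2 32.6] 16.9 pca -152.1
colour [252. 309.] 1157 zmax 0.1566 mean [0.5478 0.295 ] rect [512.  276.8] [113.1  37.3] 22.0 pca -171.8
height [253. 208.] 2186 zmax 0.038 mean [0.4626 0.2688] rect [466.6 270.6] [49.4 33.5] 15.9 pca -152.2
height [252. 309.] 1298 zmax 0.1577 mean [0.5462 0.2939] rect [517.  278.6] [125.3  39.2] 22.3 pca -165.3
panel z 0.0206
colour [278. 303.] 206 zmax 0.095 mean [0.463  0.2773] rect [462.2 272.3] [53.5 36.7] 49.5 pca -164.0
colour [228. 307.] 434 zmax 0.0405 mean [0.5654 0.304 ] rect [564.7 300.6] [63.9 42.9] 33.9 pca -160.9
height [278. 303.] 201 zmax 0.095 mean [0.4626 0.2769] rect [459.5 280.2] [45.1 45.6] 10.3 pca -166.7
height [229. 307.] 433 zmax 0.0405 mean [0.5647 0.3043] rect [564.7 300.7] [62.3 42.9] 33.9 pca -160.3<string>:4: RuntimeWarning: Mean of empty slice.
  ret = um.true_divide(
Traceback (most recent call last):
ValueError: zero-size array to reduction operation maximum which has no identity
```

View pics/w6.png

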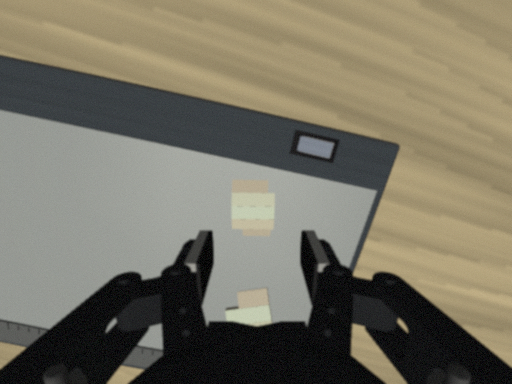

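The small sherd at (253,208) lines up well. The bead doesn't show in the dish by height, so I check the side picture.

```bash
python3 -c "
from h import *
im=cv2.imread('pics/s6.png'); cv2.imwrite('pics/s6c.png',cv2.resize(im[110:360,170:340],None,fx=2.4,fy=2.4,interpolation=cv2.INTER_CUBIC))
w=np.load('pics/s6.npz')['w']; print(w[170:196:4,284:312:4].round(3).tolist())
im=im.astype(int); m=(im[...,0]-im[...,2]>25); v,u=np.where(m); k=(u>180)&(u<340)&(v>110)&(v<350); print(k.sum(),u[k].mean(),v[k].mean())"
```

```text
[[[0.457, 0.315, 0.419], [0.452, 0.313, 0.418], [0.446, 0.312, 0.418], [0.44, 0.308, 0.416], [0.434, 0.306, 0.414], [0.428, 0.304, 0.414], [0.422, 0.3, 0.411]], [[0.457, 0.318, 0.414], [0.451, 0.313, 0.411], [0.445, 0.313, 0.411], [0.44, 0.31, 0.41], [0.434, 0.31, 0.41], [0.428, 0.306, 0.408], [0.422, 0.303, 0.405]], [[0.457, 0.321, 0.409], [0.451, 0.316, 0.405], [0.446, 0.302, 0.394], [0.44, 0.301, 0.394], [0.434, 0.3, 0.394], [0.428, 0.298, 0.394], [0.421, 0.301, 0.396]], [[0.457, 0.311, 0.392], [0.451, 0.308, 0.391], [0.445, 0.307, 0.391], [0.439, 0.304, 0.389], [0.433, 0.303, 0.389], [0.427, 0.301, 0.387], [0.421, 0.304, 0.391]], [[0.457, 0.315, 0.388], [0.451, 0.31, 0.385], [0.445, 0.309, 0.385], [0.439, 0.308, 0.384], [0.433, 0.307, 0.384], [0.427, 0.305, 0.383], [0.42, 0.304, 0.383]], [[0.456, 0.315, 0.38], [0.45, 0.312, 0.378], [0.444, 0.312, 0.379], [0.438, 0.311, 0.379], [0.432, 0.307, 0.376], [0.426, 0.305, 0.375], [0.42, 0.305, 0.376]], [[0.456, 0.318, 0.374], [0.45, 0.316, 0.374], [0.444, 0.315, 0.373], [0.438, 0.311, 0.37], [0.432, 0.308, 0.369], [0.426, 0.305, 0.367], [0.419, 0.307, 0.369]]]
299 285.13377926421407 190.76923076923077
```

View pics/s6c.png

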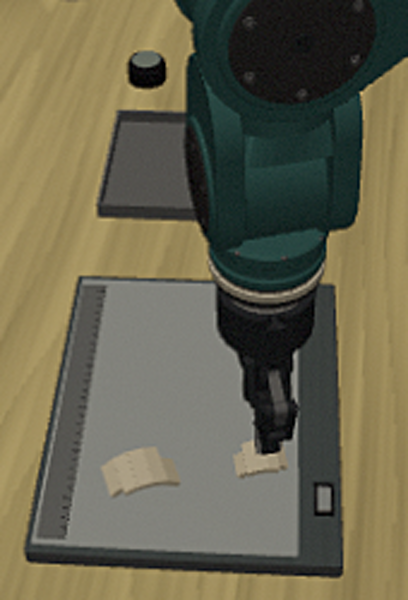

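The arm hides the dish in that view, so I'll check the bead later. Gripping the small sherd now.

```bash
python3 -m handwheel '[-0.002,-0.003,0.015,0,0,0,0.015,0,0,0,0.013,0,0,0,0.008,0,0,0,0.004,0,0,0,0.001,0,0,0,0,0,0,0,0,0]'
python3 -m handwheel '[0,0,0,0,0,0,0,0,0,0,0,0,0,0,0,0,0,0,0,0,0,0,0,0,0,0,0,0,0,0,0,0]' 0 35
python3 go.py .638 -.183 .068 94.8; python3 -c "
from h import *
im,w,m=snap('scene','c6'); z=w[...,2]
m=(np.hypot(w[...,0]-.467,w[...,1]+.15)<.04)&(z>.012)&(z<.05); print(m.sum(), w[m].mean(0), z[m].max())
m=(abs(w[...,0]-.484)<.045)&(abs(w[...,1]+.353)<.045)&(z>.012)&(z<.05); print(m.sum(), w[m].mean(0), z[m].max())"
```

```text
time: 17.1
eef_pos: [0.4672, 0.2709, 0.0453]
ee_rot: [-0.493, 3.102, 0.0]
ft_force: [1.2, -0.1, -0.1]
grip_width: 0.05
time: 17.9
eef_pos: [0.4671, 0.2709, 0.0452]
ee_rot: [-0.493, 3.102, 0.0]
ft_force: [0.2, -0.2, 5.7]
grip_width: 0.0307
t 17.9 pos [0.4671 0.2709 0.0452] yang 108.1 tilt 0.04 w 0.0307 q [ 0.37  0.43 -0.39  0.75  0.    0.06]
now  dxyz [-0.0217 -0.4845 -0.0229] yaw 0.231
after turning dxyz [-0.1323 -0.4666 -0.0229]
46 [ 0.46910515 -0.14734726  0.01918135] 0.024998523841522416
67 [ 0.48322768 -0.34951296  0.0157961 ] 0.02099409624387936
```

The scene camera shows the bead standing in the dish (top at 25 mm) and the flint in the square tray (top at 21 mm). The small sherd is gripped.

```bash
python3 -m handwheel '[0,0,-0.012,0,0,0,-0.012,0,0,0,0,0.12,0,0,0,0.111,-0.011,-0.0389,0,0,-0.011,-0.0389,0,0,-0.011,-0.0389,0,0,-0.011,-0.0389,0,0,-0.011,-0.0389,0,0,-0.011,-0.0389,0,0]'
python3 -m handwheel '[-0.011,-0.0389,0,0,-0.011,-0.0389,0,0,-0.011,-0.0389,0,0,-0.011,-0.0389,0,0,-0.011,-0.0389,0,0,-0.011,-0.0389,0,0,0,0,0,0,0,0,0,0]'
python3 go.py .638 -.183 .0272 94.8; python3 -c "
from h import *
snap('wrist','w7')"
```

```text
time: 18.95
eef_pos: [0.5526, 0.0421, 0.0688]
ee_rot: [0.132, -3.139, -0.0]
ft_force: [0.5, 0.6, -0.4]
grip_width: 0.0308
time: 19.75
eef_pos: [0.6375, -0.1839, 0.0683]
ee_rot: [0.13, -3.138, -0.001]
ft_force: [-0.3, 0.2, -1.1]
grip_width: 0.0308
t 19.75 pos [ 0.6375 -0.1839  0.0683] yang 94.7 tilt 0.05 w 0.0308 q [-0.4   0.59 -0.01  0.97  0.   -0.49]
now  dxyz [-0.0006  0.0009  0.0411] yaw -0.001
after turning dxyz [-0.0006  0.0009  0.0411]
```

View pics/w7.png

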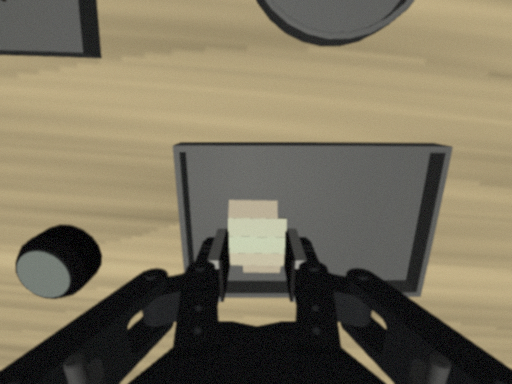

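The small sherd (258,240) is held level over the left half of the long tray. I lower and release it.

```bash
python3 -m handwheel '[0,0,0.015,0,0,0,0.013,0,0,0,0.007,0,0,0,0.003,0,0,0,0.0015,0,0,0,0.001,0,0,0,0.0005,0,0,0,0,0,0,0,0,0]'
python3 -m handwheel '[0,0,0,0,0,0,0,0,0,0,0,0,0,0,0,0,0,0,0,0,0,0,-0.015,0,0,0,-0.03,0,0,0,-0.03,0,0,0,0,0]' 0.047
python3 go.py .569 .3025 .1 118
```

```text
time: 20.7
eef_pos: [0.6378, -0.1834, 0.028]
ee_rot: [-0.132, 3.139, -0.0]
ft_force: [0.6, 0.2, 0.1]
grip_width: 0.031
time: 21.6
eef_pos: [0.6394, -0.1839, 0.1067]
ee_rot: [-0.132, 3.134, -0.004]
ft_force: [-0.3, -0.3, -0.7]
grip_width: 0.0467
t 21.6 pos [ 0.6394 -0.1839  0.1067] yang 94.8 tilt 0.33 w 0.0467 q [-0.4   0.57  0.05  1.05  0.   -0.49]
now  dxyz [0.0292 0.4907 0.0053] yaw -0.404
after turning dxyz [-0.1662  0.4626  0.0053]
```

```bash
python3 -m handwheel '[0.0024,0.0409,0,0,0.0024,0.0409,0,0,0.0024,0.0409,0,0,0.0024,0.0409,0,0,0.0024,0.0409,0,0,0.0024,0.0409,0,0,0.0024,0.0409,0,0,0.0024,0.0409,0,0,0.0024,0.0409,0,0,0.0024,0.0409,0,0]' 0.056
python3 -m handwheel '[0.0024,0.0409,0,0,0.0024,0.0409,0,0,0,0,0,-0.14,0,0,0,-0.14,0,0,0,-0.124,0,0,0,0,0,0,0,0]'
python3 go.py .569 .3025 .045 118; python3 -c "
from h import *
snap('wrist','w8')"; python3 find.py w8
```

```text
time: 22.6
eef_pos: [0.5787, 0.2239, 0.1023]
ee_rot: [0.132, -3.139, 0.0]
ft_force: [0.2, -0.0, -0.2]
grip_width: 0.056
time: 23.3
eef_pos: [0.5676, 0.3033, 0.1024]
ee_rot: [0.753, -3.049, 0.0]
ft_force: [0.4, -0.0, 0.2]
grip_width: 0.056
t 23.3 pos [0.5676 0.3033 0.1024] yang 117.8 tilt 0.03 w 0.056 q [ 0.36  0.54 -0.02  1.02  0.   -0.12]
now  dxyz [-0.0009 -0.0014  0.0574] yaw -0.004
after turning dxyz [-0.0009 -0.0014  0.0574]
panel z 0.0224
colour [258. 207.] 2487 zmax 0.0407 mean [0.5644 0.3017] rect [568.7 301.6] [65.5 38.8] 27.7 pca -162.8
height [256. 206.] 3447 zmax 0.0407 mean [0.5647 0.2999] rect [568.4 301.7] [66.2 39.9] 27.7 pca -162.6
```

View pics/w8.png

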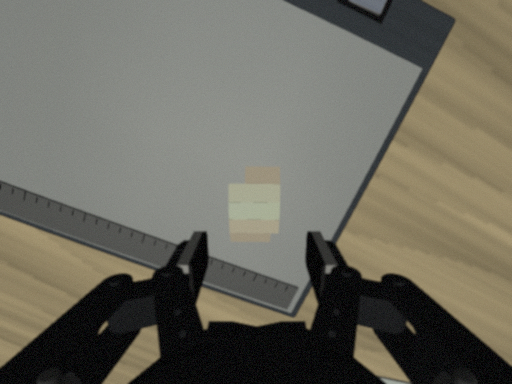

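The large sherd (255,204) is aligned with the jaws and clear of the ruler. I grip it.

```bash
python3 -m handwheel '[0,-0.002,0.015,0,0,0,0.015,0,0,0,0.013,0,0,0,0.008,0,0,0,0.004,0,0,0,0.001,0,0,0,0,0,0,0,0,0]'
python3 -m handwheel '[0,0,0,0,0,0,0,0,0,0,0,0,0,0,0,0,0,0,0,0,0,0,0,0,0,0,0,0,0,0,0,0]' 0 40
python3 go.py .644 -.111 .070 94.8
```

```text
time: 24.15
eef_pos: [0.5689, 0.3017, 0.0473]
ee_rot: [-0.759, 3.048, 0.0]
ft_force: [-0.2, -0.3, 0.2]
grip_width: 0.056
time: 24.95
eef_pos: [0.5688, 0.3017, 0.0473]
ee_rot: [-0.759, 3.048, 0.0]
ft_force: [-0.9, 0.4, 6.2]
grip_width: 0.0368
t 24.95 pos [0.5688 0.3017 0.0473] yang 118.0 tilt 0.04 w 0.0368 q [ 0.36  0.58 -0.1   0.89  0.   -0.13]
now  dxyz [ 0.1272 -0.3998 -0.0228] yaw 0.404
after turning dxyz [-0.0404 -0.4176 -0.0228]
```

```bash
python3 -m handwheel '[0,0,-0.012,0,0,0,-0.012,0,0,0,0,0.14,0,0,0,0.14,0,0,0,0.124,-0.0037,-0.038,0,0,-0.0037,-0.038,0,0,-0.0037,-0.038,0,0,-0.0037,-0.038,0,0,-0.0037,-0.038,0,0]'
python3 -m handwheel '[-0.0037,-0.038,0,0,-0.0037,-0.038,0,0,-0.0037,-0.038,0,0,-0.0037,-0.038,0,0,-0.0037,-0.038,0,0,-0.0037,-0.038,0,0,0,0,0,0,0,0,0,0]'
python3 go.py .644 -.111 .0293 94.8; python3 -c "
from h import *
snap('wrist','w9')"
```

```text
time: 25.95
eef_pos: [0.6035, 0.1124, 0.0719]
ee_rot: [-0.132, 3.138, 0.0]
ft_force: [1.3, 0.5, -0.6]
grip_width: 0.0368
time: 26.75
eef_pos: [0.6445, -0.1122, 0.0714]
ee_rot: [-0.13, 3.138, -0.0]
ft_force: [-0.2, 0.9, -0.4]
grip_width: 0.0365
t 26.75 pos [ 0.6445 -0.1122  0.0714] yang 94.7 tilt 0.03 w 0.0365 q [-0.3   0.58 -0.03  0.96  0.   -0.38]
now  dxyz [0.0004 0.0013 0.0421] yaw -0.001
after turning dxyz [0.0004 0.0013 0.0421]
```

View pics/w9.png

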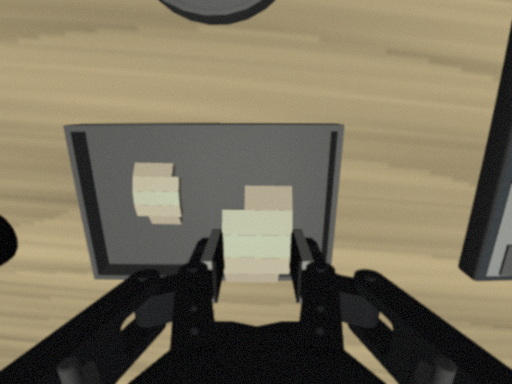

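The small sherd lies flat at (157,193). The large one (258,240) is over the free half, so I lower it.

```bash
python3 -m handwheel '[0,0,0.015,0,0,0,0.013,0,0,0,0.007,0,0,0,0.003,0,0,0,0.002,0,0,0,0.001,0,0,0,0.001,0,0,0,0,0,0,0,0,0]'
python3 -m handwheel '[0,0,0,0,0,0,0,0,0,0,0,0,0,0,0,0,0,0,0,0,0,0,-0.015,0,0,0,-0.03,0,0,0,-0.03,0,0,0,0,0]' 0.05
python3 -m handwheel '[0,0.04,-0.02,0,0,0.04,-0.02,0,0,0.04,-0.02,0,0,0.04,-0.02,0,0,0.04,-0.02,0,0,0.04,-0.02,0,0,0.04,-0.02,0,0,0.04,-0.02,0,0,0,0,0,0,0,0,0]'
python3 - <<'E'
from h import *
w0=np.load("pics/side0.npz")["w"]
for n in("side","scene"):
    im,w,m=snap(n,n+"9"); z=w[...,2]
    for k,c,r,lo,hi in(("S",(.638,-.183),.033,.009,.04),("L",(.644,-.111),.037,.009,.04),("F",(.484,-.352),.042,.009,.04),("B",(.467,-.15),.035,.009,.04),("loupe",(.687,-.328),.045,.01,.05)):
        for nm,ww in((n+"9",w),(n+"0",np.load(f"pics/{n}0.npz")["w"])):
            if k!="loupe" and nm.endswith("0"): continue
            q=(np.hypot(ww[...,0]-c[0],ww[...,1]-c[1])<r)&(ww[...,2]>lo)&(ww[...,2]<hi)
            p=ww[q]; print(nm,k,q.sum(),p.mean(0).round(4) if len(p) else "", p[:,2].max().round(4) if len(p) else "")
im=cv2.imread("pics/side9.png"); cv2.imwrite("pics/side9c.png",cv2.resize(im[115:355,170:340],None,fx=2.45,fy=2.45,interpolation=cv2.INTER_CUBIC))
E
```

```text
time: 27.7
eef_pos: [0.6446, -0.1115, 0.0293]
ee_rot: [-0.132, 3.138, -0.0]
ft_force: [-0.4, 0.6, 5.0]
grip_width: 0.0367
time: 28.6
eef_pos: [0.6461, -0.112, 0.1076]
ee_rot: [-0.132, 3.133, -0.003]
ft_force: [-0.2, -0.0, -0.9]
grip_width: 0.0502
time: 29.6
eef_pos: [0.6174, 0.2081, 0.2633]
ee_rot: [0.135, -3.139, 0.0]
ft_force: [0.7, -0.5, -0.0]
grip_width: 0.0501
side9 S 99 [ 0.6345 -0.1803  0.0141] 0.0197
side9 L 192 [ 0.6421 -0.1077  0.0156] 0.0223
side9 F 93 [ 0.4816 -0.3482  0.0139] 0.0208
side9 B 58 [ 0.4658 -0.1446  0.0182] 0.0268
side9 loupe 175 [ 0.6851 -0.3205  0.024 ] 0.0342
side0 loupe 172 [ 0.6854 -0.3206  0.0242] 0.0324
scene9 S 124 [ 0.6395 -0.1819  0.014 ] 0.0192
scene9 L 214 [ 0.6499 -0.1101  0.0163] 0.022
scene9 F 81 [ 0.4845 -0.3491  0.0147] 0.0232
scene9 B 55 [ 0.4705 -0.147   0.0181] 0.0254
scene9 loupe 256 [ 0.6938 -0.3244  0.0241] 0.0326
scene0 loupe 257 [ 0.6938 -0.3245  0.024 ] 0.0324
```

View pics/side9c.png

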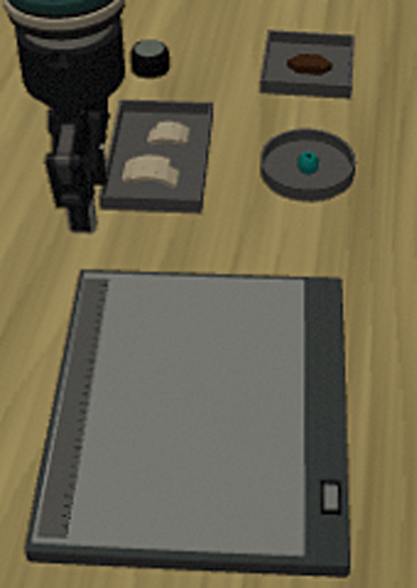

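All four finds lie flat in their trays, the ruler and loupe haven't moved, and the arm is clear.

```bash
python3 -c "
from h import *
print(get_state()['time'], ticket.hand_in())"
```

```text
the job is handed in; nothing more can be done
29.7 None
```

All four finds are off the light box and in their trays, and I handed the job in at 29.7 s. I gripped each one across its flat sides (the bead across its waist), carried it low and lowered it to the tray floor before opening the jaws.

- **Finds:** In the last side and scene pictures, the tops measure within about 2–3 mm of what they should be if each lies flat on the floor. Each find is well inside its walls. The two sherds are about 72 mm apart, centre to centre, in the long tray.
- **Ruler and loupe:** The loupe is within 1 mm of its start position by measurement. I checked the ruler only by eye in the last side picture, where it is still along the far edge of the light box.
- **Disagreements:** One side-camera check on the bead found nothing because the arm hid the dish; the scene camera and the last pictures show it there. The two fixed cameras differ by up to about 8 mm in x on the sherds, partly because they see different faces, which is well inside the tray margins.

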